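Put the flanged hubs back on their storage stands

TASK

Put the four loose flanged hubs away on the two storage stands, flange face down over the spigot: the two with round flanges on the stand with the round base, the two with square flanges on the stand with the square base. On each stand the large hub goes on first, flat on the base, and the small one on top of it. Leave the glass bottle, the tube and the caps standing among them where they are.

Things in the scene. Friction and masses are not known exactly. Their poses are not given: they have to be found in the camera images.
- round_large: large round-flanged aluminium hub: round flange 68 mm across, 8 mm thick, with a round hub 36 mm across standing on it; 32 mm high overall, open bore 24 mm right through. It lies flange face down on the worktop. Origin: centre of the underside of the flange; z up along the bore. The loose hubs weigh 0.05 to 0.17 kg.
- round_small: small round-flanged aluminium hub: round flange 50 mm across, 8 mm thick; hub (36 mm across), height (32 mm) and bore (24 mm) as on the large one. Lies flange face down. Origin: centre of the underside of the flange; z up along the bore.
- square_large: large square-flanged aluminium hub: square flange 66 x 66 mm, 8 mm thick, with a round hub 36 mm across standing on it; 32 mm high overall, open bore 24 mm right through. Lies flange face down. Origin: centre of the underside of the flange; x and y along the flange's sides, z up along the bore.
- square_small: small square-flanged aluminium hub: square flange 48 x 48 mm, 8 mm thick; hub (36 mm across), height (32 mm) and bore (24 mm) as on the large one. Lies flange face down. Origin: centre of the underside of the flange; x and y along the flange's sides, z up along the bore.
- round_stand: storage stand with a round grey base plate (92 mm across, 10 mm thick), fixed to the worktop; from its centre rises a bright centring spigot 16 mm across, which tapers above 46 mm to a 7 mm tip at 56 mm above the worktop. Origin: centre of the underside of the base; z up along the spigot. A hub seated on the base has its underside 10 mm above this origin, a second one on top of it 42 mm.
- square_stand: storage stand with a square grey base plate (86 x 86 mm, 10 mm thick), fixed to the worktop; spigot and heights as on the round stand. Origin: centre of the underside of the base; x and y along its sides, z up along the spigot.
- weighing_bottle: bystander: squat clear glass weighing bottle with a knobbed lid, 48 mm across, 47 mm high, loose. Origin: centre of its underside.
- tube: bystander: upright white plastic tube with a blue screw cap, 34 mm across, 110 mm high, loose. Origin: centre of its underside.
- white_cap: bystander: white ribbed screw cap 45 mm across, 24 mm high, lying loose. Origin: centre of its underside.
- blue_cap: bystander: blue ribbed screw cap 36 mm across, 20 mm high, lying loose. Origin: centre of its underside.
There are look-alikes about, which are no part of the job. What is shaped like the round_large but black or yellow is not meant.

How it is judged:
At the end, for the whole second after the job is handed in: On each stand the large hub of that flange shape lies on the base (underside 10 mm above the stand's origin, within 4 mm) and the small one on top of it (42 mm, within 4 mm), both within 8 mm of the spigot's axis, flange down and level within 0.08 rad (about 4.5 degrees), at rest and released (horizontal distance between each of round_large, round_small and round_stand below 0.008 m and z of round_large in the frame of round_stand between 0.006 and 0.014 m and angle between each of round_large, round_small, square_large, square_small's own z axis and vertical below 0.08 rad and linear speed of each of round_large, round_small, square_large, square_small below 0.02 m/s and angular speed of each of round_large, round_small, square_large, square_small below 0.2 rad/s and z of round_small in the frame of round_stand between 0.038 and 0.046 m and horizontal distance between each of square_large, square_small and square_stand below 0.008 m and z of square_large in the frame of square_stand between 0.006 and 0.014 m and z of square_small in the frame of square_stand between 0.038 and 0.046 m); the robot touches nothing.
It fails at once if the weighing bottle is moved more than 25 mm or tipped over (distance of weighing_bottle from where it was at the start of the episode above 0.025 m or angle between weighing_bottle's own z axis and vertical above 0.5 rad).
It fails at once if the tube is moved more than 25 mm or tipped over (distance of tube from where it was at the start of the episode above 0.025 m or angle between tube's own z axis and vertical above 0.5 rad).
It fails at once if the white cap is moved more than 25 mm or tipped over (distance of white_cap from where it was at the start of the episode above 0.025 m or angle between white_cap's own z axis and vertical above 0.5 rad).
It fails at once if the blue cap is moved more than 25 mm or tipped over (distance of blue_cap from where it was at the start of the episode above 0.025 m or angle between blue_cap's own z axis and vertical above 0.5 rad).
It also fails if it takes over 104 s, if anything falls off the work surface, if the arm or the gripper's body presses on something with over 40 N, if the wrist force passes 120 N, or if a joint passes its speed limit or range.

ROBOT

A 6-joint arm with a two-finger parallel gripper is mounted at the origin on the work surface; the furniture and walls round the work are solid. World frame = base frame: x ahead of the robot, y to its left, z up, the work surface at z = 0. Lengths are in m, angles in rad, forces in N, time in s.
With the tool pointing down it reaches from about 0.3 to 0.75 m from the base axis. Payload 8.5 kg.
Tool frame: the origin (TCP) lies on the centre line of the jaws, within the pads' length; the fingertips stand arm.tcp_to_tips ahead of it and the grasp point (between the pads) is the TCP (arm.tcp_to_tips is the distance from the TCP to the fingertips, in m); z points along the fingers, y is the line along which they close (so a half turn about z gives the same grasp; the last joint's range is limited). The gripper opens to 85 mm and grips with 20 to 120 N. Pads are 22 mm wide; open, the fingers measure 114 mm over their backs; the gripper's body (76 mm by 85 mm) begins 54 mm behind the grasp point. The pads swing forward as they close: fully open they stand 13 mm farther back than shut.
Start: joints at [-1.541, 0.381, 1.297, -0, 1.464, -0.215], TCP at [0.133, -0.534, 0.25] pointing down, gripper open.
Joint ranges: [-3.11, 3.11], [-0.89, 2.33], [0.22, 2.48], [-1.42, 4.56], [0.17, 2.85], [-2.88, 2.88]. Speed limits (rad/s): [2.39, 2.39, 3.14, 3.14, 3.14, 3.14].

INTERFACE

Orientations are given as a unit quaternion [x, y, z, w].
In Python, from plant import arm, eyes gives the robot as it stands. The module is installed in compiled form; this text tells all that it offers.
- The arm moves only by the tool arm_command, never from a script. Its argument "series" is a list that holds one entry, the list of rows, each a list of 7 numbers: the shift along the world's x, y, z in m, then the turn, a rotation vector about the world's x, y, z in rad, then the opening, from 0 (shut) to 1 (fully open). A call has 1 to 12 rows; each row shifts and turns the commanded pose from where the row before left it; what a row does not reach is not made up. A row lasts 1/8 s, in which the tool goes at most 62.5 mm and 10.7 degrees, less where a joint would pass 70% of its speed; a pose out of reach is approached as far as the arm can. A call is refused whole if a number of a shift passes 0.0625 or a number of a turn 0.188, either way. A call with a gripper value outside its range is refused whole. The fingers move at their own pace and stop on an object; the grip force is fixed at half the most. Time passes only in rows, so rows that do not move let the fingers close. It gives the time, the measured TCP pose, the force, the opening and the grip force at its end, in the units of the state.
- arm.read_state(): the state, without advancing time (a new reading comes with each control period).
- eyes.grab_frame(name): name is "side" or "top"; returns the picture (420x560x3 uint8, blue, green, red); there is no depth.
- eyes.get_calibration(name): a dict with "K" (3x3 intrinsics, pixels), "rvec" (rotation vector, rad) and "tvec" (3), from world to camera coordinates, as OpenCV has them. Camera axes: x right, y down, z forward; pixel columns grow to the right and rows downward; lengths in m; the calibration is good to about 2 mm. A picture is of the moment at which its call begins. get_calibration takes no time and is no camera call.
- arm.hand_in(): hands the job in; it is judged then, once.
Trained networks look in the newest picture that a camera, given by its name, has taken for a name from the list of things; names that differ only in an ending like _2 or _b are one class to them, and where a whole thing is asked for, a point or a joint stands for the part that bears it (a point fixed in the world has none). Each returns a list of dicts, best first, with "conf" (0 to 1); they miss things now and then, are a little off and sometimes report something else, mostly with a low value. They report only what shows in the picture. A call takes as long as a camera call. They do not tell look-alikes from the thing itself.
- eyes.spot_in(camera, label): "box" ([left, top, right, bottom] as shares, 0 to 1, of the picture: columns of its width, rows of its height, round what is visible of it).
- eyes.regions_of(camera, label): "region" (420x560 bool, what is visible of it) and "box" ([left, top, right, bottom] as shares, 0 to 1, of the picture: columns of its width, rows of its height, round what is visible of it).
The state is a dict: "time_s": time; "joints": joint angles; "joint_vel": joint speeds; "effort": joint torques, N m; "tcp_pos": TCP position; "eef_rot": TCP orientation; "wrist_force": force on the tool from outside, world axes, zero at the start; "wrist_torque": the same for the moment, N m; "grip_width": finger opening in m; "finger_force": force on a finger pad.
Only numpy, scipy, OpenCV 4.12 (cv2) and the standard library are available. Lean on these libraries where they do the work, as an engineer would, in place of code of your own. Each camera call takes 0.05 s, during which the arm holds its last target. There are 200 camera calls.

## Working session

There is one attempt and no reset: what is moved stays moved. The work goes in short steps, Python scripts to look and compute and a tool call to move; the robot and the scene stay as the last step left them, time stands still between calls to the robot, and variables do not carry over. Pictures are saved under pics/ and viewed, at most 14 in all, crops included, and the job is handed in when it is done.

Besides the shell and the picture viewer there is one more tool, called after "Request:" as name(argument=value, ...), one argument or row to a line, values as JSON. arm_command: Moves the arm, as the interface text tells. Its arguments: {"type":"object","properties":{"series":{"type":"array"}},"required":["series"]}

```bash
mkdir -p pics; cat > h.py <<'E'
import numpy as np, cv2
from plant import arm, eyes
def cal(c):
    d=eyes.get_calibration(c); K=np.array(d["K"],float); R=cv2.Rodrigues(np.array(d["rvec"],float))[0]; t=np.array(d["tvec"],float).ravel()
    return K,R,t
def ray(c,u,v,z):
    K,R,t=cal(c); d=R.T@np.linalg.solve(K,[u,v,1]); o=-R.T@t
    return (o+d*(z-o[2])/d[2])
def proj(c,P):
    K,R,t=cal(c); p=K@(R@np.array(P,float)+t); return p[:2]/p[2]
E
python3 - <<'E'
from h import *
print(arm.tcp_to_tips, arm.read_state())
for c in("top","side"):
    im=eyes.grab_frame(c); cv2.imwrite(f"pics/{c}0.png",cv2.resize(im,None,fx=1.42,fy=1.42,interpolation=cv2.INTER_CUBIC))
    K,R,t=cal(c); print(c,-R.T@t)
N=dict(round_large=.008,round_small=.008,square_large=.008,square_small=.008,round_stand=.01,square_stand=.01,weighing_bottle=.03,tube=.11,white_cap=.024,blue_cap=.02)
for n,z in N.items():
    for r in eyes.regions_of("top",n)[:4]:
        m=r["region"].astype(np.uint8); cs=max(cv2.findContours(m,0,2)[0],key=cv2.contourArea)
        (u,v),(w,h),a=cv2.minAreaRect(cs); p=ray("top",u,v,z)
        print(n,round(r["conf"],2),np.round([u,v,w,h,a],1),m.sum(),p[:2].round(4))
E
```

```text
0.019 {'time_s': 0.0, 'joints': array([-1.54129037e+00,  3.81204421e-01,  1.29826598e+00,  2.78346027e-05,
        1.46357380e+00, -2.15303357e-01]), 'joint_vel': array([-2.96529373e-06,  1.59652448e-03, -3.19402744e-04,  1.21194444e-03,
        1.08091201e-03,  7.37203766e-04]), 'effort': array([-7.98943038e-04, -4.48471427e+01, -2.31278801e+01, -1.84901346e-04,
        4.81412470e-03, -1.02189540e-05]), 'tcp_pos': array([ 0.13329889, -0.53333454,  0.24970547]), 'eef_rot': array([ 9.92517820e-01,  1.22097705e-01,  8.11027035e-05, -7.21356135e-04]), 'wrist_force': array([ 0.01922858, -0.39827648,  0.31162217]), 'wrist_torque': array([ 0.01330412,  0.00315789, -0.0341058 ]), 'finger_force': 0.0, 'grip_width': 0.08552568077573595}
top [4.36417261e-01 2.87640504e-04 9.95880508e-01]
side [ 0.51517968 -0.45654952  0.78564054]
round_large 0.98 [186.  140.5  23.3  23.3  45. ] 426 [0.7115 0.2631]
round_large 0.92 [190. 102.  24.  24.  90.] 459 [0.8161 0.2574]
round_large 0.78 [190.5 186.   24.   25.   90. ] 496 [0.5914 0.2458]
round_large 0.74 [343.2 300.4  26.8  25.   63.4] 514 [ 0.3107 -0.1471]
round_small 0.68 [373.5 240.   18.   19.   90. ] 266 [ 0.4614 -0.2236]
round_small 0.54 [314. 190.  26.  26.  90.] 615 [ 0.5864 -0.0723]
square_large 0.94 [313.  190.5  25.   26.   90. ] 620 [ 0.5851 -0.0698]
square_large 0.38 [348.5 214.5  17.   19.   90. ] 280 [ 0.5249 -0.1607]
square_small 0.57 [252.5 238.5  19.   19.   90. ] 309 [0.4596 0.0823]
round_stand 0.95 [314.5 247.   36.   35.   90. ] 1055 [ 0.4411 -0.0747]
square_stand 0.62 [374.1 185.4  34.5  33.5  18.4] 1140 [ 0.6008 -0.2258]
weighing_bottle 0.74 [249.  183.5  19.   18.   90. ] 298 [0.5968 0.093 ]
tube 0.65 [185. 241.  14.  22.  90.] 257 [0.4488 0.2271]
white_cap 0.56 [348.5 214.5  17.   17.   90. ] 252 [ 0.5234 -0.1581]
blue_cap 0.71 [222.5 212.   14.   13.   90. ] 173 [0.5245 0.1588]
blue_cap 0.15 [248.5 183.   20.   19.   90. ] 326 [0.5998 0.0953]
```

View pics/top0.png

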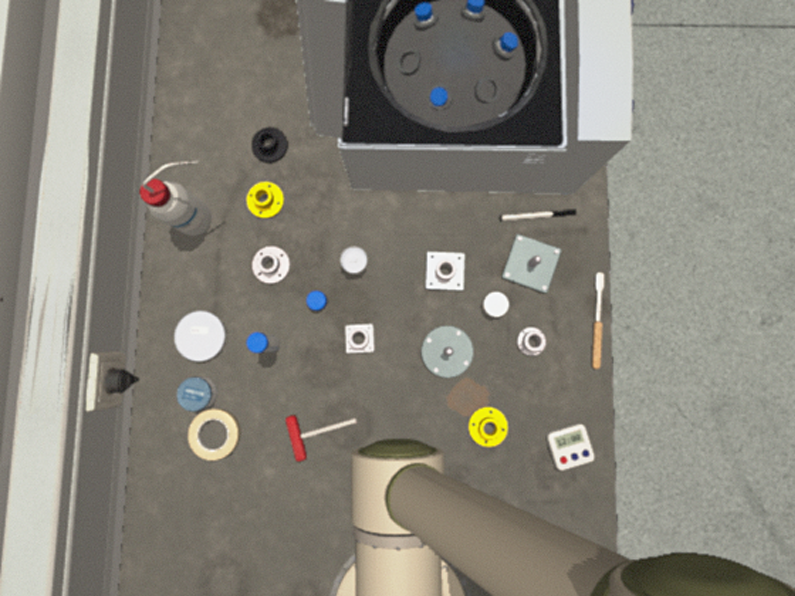

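View pics/side0.png

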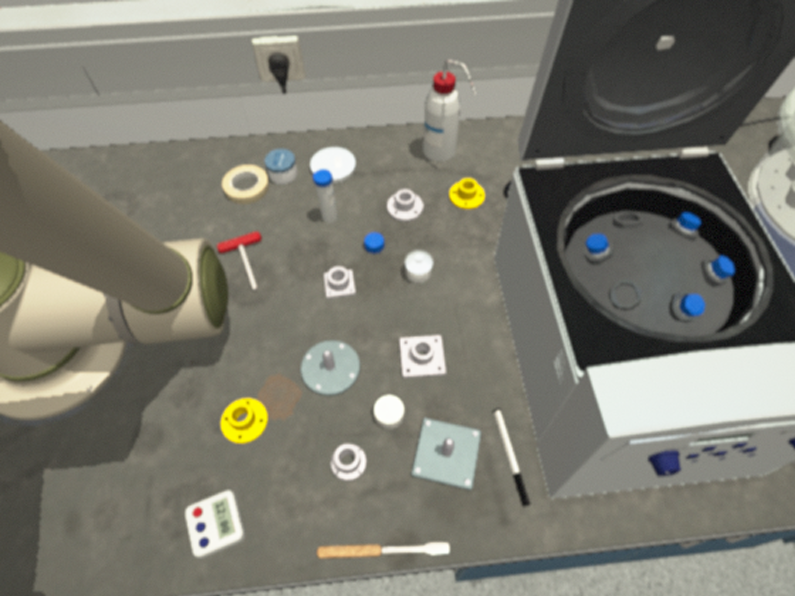

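The overview shows the silver hubs, in enlarged top-view pixels: round_large (270,265), round_small (532,341), square_large (445,271) and square_small (359,338). The stands are at (447,351) for round and (532,263) for square. The yellow and black look-alikes are at (265,199), (489,427) and (269,145). Next I refine the centres by silhouette matching in both cameras.

```bash
cat >> h.py <<'E'
from scipy.optimize import minimize
def sil(c,kind,size,x,y,yaw,stand=False,z0=0.):
    """oversampled silhouette of flange/base (+hub or spigot)"""
    S=4; m=np.zeros((420*S,560*S),np.uint8); K,R,t=cal(c); th=np.linspace(0,2*np.pi,48,endpoint=False)
    if kind=="round": b=np.c_[np.cos(th),np.sin(th)]*size/2
    else: b=np.array([[1,1],[-1,1],[-1,-1],[1,-1]])*size/2@np.array([[np.cos(yaw),np.sin(yaw)],[-np.sin(yaw),np.cos(yaw)]])
    cyl=np.c_[np.cos(th),np.sin(th)]
    parts=[(b,0,.010 if stand else .008)]
    parts+= [(cyl*.008,.01,.046),(cyl*.0035,.046,.056)] if stand else [(cyl*.018,.008,.032)]
    for q,za,zb in parts:
        P=np.vstack([np.c_[q,np.full(len(q),z)] for z in(za,zb)])+[x,y,z0]
        p=(R@P.T).T+t; p=(K@p.T).T; p=p[:,:2]/p[:,2:]
        cv2.fillConvexPoly(m,cv2.convexHull(((p+.5)*S-.5).round().astype(np.int32)),1)
    return cv2.resize(m.astype(np.float32),(560,420),interpolation=cv2.INTER_AREA)
def cent(m):
    m=m.astype(float); v,u=np.mgrid[:420,:560]; return np.array([(u*m).sum(),(v*m).sum()])/m.sum()
def locate(n,c,xy,z0=0.):
    kind="round" if "round" in n else "square"; st="stand" in n
    size={"round_large":.068,"round_small":.05,"square_large":.066,"square_small":.048,"round_stand":.092,"square_stand":.086}[n]
    best=None
    for r in eyes.regions_of(c,n):
        g=cent(r["region"]); d=np.linalg.norm(g-proj(c,[*xy,z0+.01]))
        if best is None or d<best[0]: best=(d,r)
    if best is None or best[0]>12: return None
    m=best[1]["region"]; f=lambda p: np.abs(sil(c,kind,size,p[0],p[1],p[2],st,z0)-m).sum()
    xs=[minimize(f,[*xy,y0],method="Nelder-Mead",options=dict(initial_simplex=[[*xy,y0],[xy[0]+.006,xy[1],y0],[xy[0],xy[1]+.006,y0],[*xy,y0+.2]],maxiter=70)) for y0 in([0] if kind=="round" else [0,-.35,.4])]
    o=min(xs,key=lambda o:o.fun); return o.x, o.fun/m.sum(), best[1]["conf"]
E
python3 - <<'E'
from h import *
G=dict(round_large=(.591,.246),round_small=(.461,-.224),square_large=(.585,-.07),square_small=(.4596,.0823),round_stand=(.441,-.0747),square_stand=(.601,-.226))
for c in("top","side"):
    eyes.grab_frame(c)
    for n,xy in G.items():
        r=locate(n,c,xy); print(c,n,None if r is None else (r[0].round(4),round(r[1],3),round(r[2],2)))
E
```

```text
top round_large (array([0.5914, 0.2466, 0.0416]), np.float64(0.13), 0.73)
top round_small (array([ 0.4613, -0.2235,  0.1047]), np.float64(0.155), 0.8)
top square_large None
top square_small (array([0.461 , 0.0812, 0.0391]), np.float64(0.175), 0.81)
top round_stand (array([ 0.4408, -0.0745,  0.1137]), np.float64(0.069), 0.85)
top square_stand (array([ 0.6014, -0.2267,  1.2361]), np.float64(0.068), 0.6)
side round_large (array([0.5911, 0.2457, 0.1365]), np.float64(0.082), 0.61)
side round_small (array([ 0.4603, -0.2259,  0.1444]), np.float64(0.24), 0.8)
side square_large None
side square_small (array([0.4604, 0.0805, 0.0827]), np.float64(0.083), 0.76)
side round_stand (array([ 0.4397, -0.0751,  0.1017]), np.float64(0.065), 0.56)
side square_stand (array([ 0.6012, -0.2275,  1.2295]), np.float64(0.036), 0.93)
```

Request:
arm_command(
  series=[
    [[0.037,0.038,0,0,0,0,1],[0.037,0.038,0,0,0,0,1],[0.037,0.038,0,0,0,0,1],[0.037,0.038,0,0,0,0,1],[0.037,0.038,0,0,0,0,1],[0.037,0.038,0,0,0,0,1],[0.037,0.038,0,0,0,0,1],[0.037,0.038,0,0,0,0,1],[0.037,0.038,0,0,0,0,1],[0.037,0.038,0,0,0,0,1],[0.037,0.038,-0.03,0,0,0,1],[0.03,0.038,-0.03,0,0,0,1]],
  ],
)

```text
time_s: 2.8
tcp_pos: [0.5716, -0.0762, 0.1897]
eef_rot: [0.993, 0.122, 0.001, 0.0]
wrist_force: [1.1, -0.3, 0.6]
grip_width: 0.0851
finger_force: 0.0
```

```bash
python3 - <<'E'
from h import *
for c in("side","top"):
    im=eyes.grab_frame(c); cv2.imwrite(f"pics/{c}1.png",im)
    for r in eyes.regions_of(c,"square_large")[:3]: print(c,r["conf"],cent(r["region"]),proj(c,[.585,-.07,.01]))
    r=locate("square_large",c,(.585,-.07)); print(r)
s=arm.read_state(); print(s["tcp_pos"],s["eef_rot"],s["joints"],s["time_s"])
E
```

```text
side 0.63 [296.62162162 250.57657658] [296.9939279  248.58235055]
(array([ 0.58416695, -0.07092706, -0.02224645]), np.float64(0.06967905405405406), 0.63)
None
[ 0.57021317 -0.07840007  0.19117004] [9.92562747e-01 1.21732160e-01 5.56720808e-04 4.06556772e-04] [-3.42127026e-01  4.72063167e-01  1.32410669e+00 -2.34630515e-04
  1.34406316e+00  9.84652162e-01] 3.1
```

Request:
arm_command(
  series=[
    [[0.014,0.007,-0.03,0,0,0,1],[0,0,-0.04,0,0,0,1],[0,0,-0.04,0,0,0,1],[0,0,-0.03,0,0,0,1],[0,0,-0.02,0,0,0,1],[0,0,0,0,0,0,1],[0,0,0,0,0,0,0],[0,0,0,0,0,0,0],[0,0,0,0,0,0,0],[0,0,0,0,0,0,0],[0,0,0,0,0,0,0],[0,0,0,0,0,0,0]],
  ],
)

```text
time_s: 4.6
tcp_pos: [0.5847, -0.0708, 0.0316]
eef_rot: [0.993, 0.122, 0.001, 0.001]
wrist_force: [-1.9, 0.9, 7.7]
grip_width: 0.0343
finger_force: 59.2
```

Request:
arm_command(
  series=[
    [[0,0,0.02,0,0,0,0],[0,0,0.03,0,0,0,0],[0,0,0.03,0,0,0,0],[0.003,-0.03,0,0,0,0,0],[0.004,-0.04,0,0,0,0,0],[0.004,-0.04,0,0,0,0,0],[0.003,-0.03,0,0,0,0,0],[0.002,-0.016,0,0,0,0,0],[0,0,0,0,0,0,0],[0,0,0,0,0,0,0]],
  ],
)

```text
time_s: 5.85
tcp_pos: [0.6002, -0.2254, 0.1103]
eef_rot: [0.992, 0.123, -0.0, -0.0]
wrist_force: [0.7, 0.0, -1.0]
grip_width: 0.0341
finger_force: 59.9
```

```bash
python3 - <<'E'
from h import *
s=arm.read_state(); print(s["tcp_pos"],s["wrist_force"],s["time_s"])
im=eyes.grab_frame("side"); cv2.imwrite("pics/s2.png",cv2.resize(im[180:380,180:420],None,fx=3,fy=3))
r=locate("square_large","side",s["tcp_pos"][:2],s["tcp_pos"][2]-.0316); print(r)
E
```

```text
[ 0.60023009 -0.22536358  0.11032621] [ 0.72949922  0.02415147 -0.96129659] 5.85
(array([ 0.59616944, -0.22658831, -0.08272084]), np.float64(1.4568032015065913), 0.75)
```

View pics/s2.png

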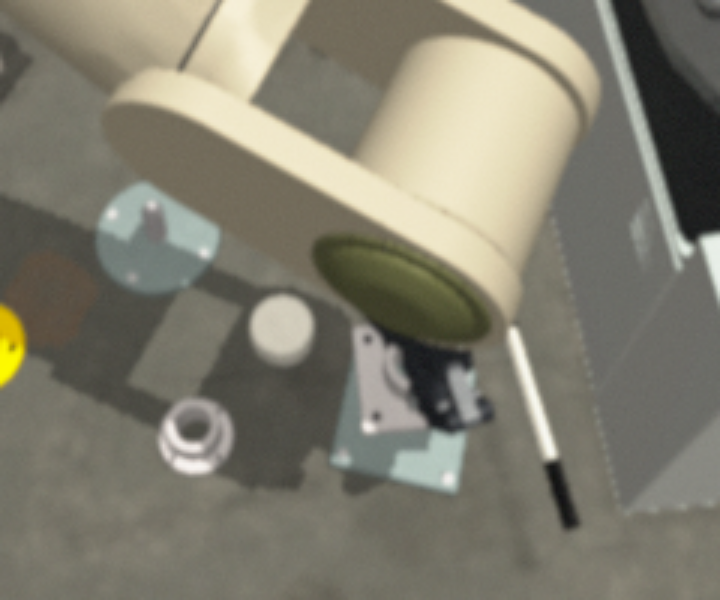

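The hub is held level above the square base, partly hidden by the wrist, with its flange at crop pixel (390,380). I'll lower it now.

Request:
arm_command(
  series=[
    [[0.001,-0.002,-0.02,0,0,0,0],[0,0,-0.015,0,0,0,0],[0,0,-0.015,0,0,0,0],[0,0,-0.01,0,0,0,0],[0,0,-0.007,0,0,0,0],[0,0,0,0,0,0,0],[0,0,0,0,0,0,0]],
  ],
)

```text
time_s: 6.82
tcp_pos: [0.6015, -0.2288, 0.0438]
eef_rot: [0.993, 0.122, 0.0, 0.0]
wrist_force: [1.1, -0.8, -1.0]
grip_width: 0.034
finger_force: 59.9
```

Request:
arm_command(
  series=[
    [[0,0,-0.002,0,0,0,0],[0,0,0,0,0,0,0],[0,0,0,0,0,0,0.7],[0,0,0,0,0,0,0.7],[0,0,0,0,0,0,0.7],[0,0,0.03,0,0,0,0.8],[0,0,0.05,0,0,0,1],[-0.011,0.03,0.02,0,0,0,1],[-0.02,0.045,0,0,0,0,1],[-0.025,0.05,0,0,0,0,1],[-0.025,0.05,0,0,0,0,1],[-0.025,0.05,0,0,0,0,1]],
  ],
)

```text
time_s: 8.32
tcp_pos: [0.4943, -0.0021, 0.1415]
eef_rot: [0.993, 0.122, 0.0, 0.0]
wrist_force: [0.8, 0.5, -0.1]
grip_width: 0.0854
finger_force: 0.0
```

Request:
arm_command(
  series=[
    [[-0.02,0.045,0,0,0,0,1],[-0.015,0.04,0,0,0,0,1],[0,0,0,0,0,0,1],[0,0,0,0,0,0,1]],
  ],
)

```text
time_s: 8.82
tcp_pos: [0.4607, 0.0811, 0.1415]
eef_rot: [0.993, 0.122, 0.0, 0.0]
wrist_force: [0.1, -0.3, 0.1]
grip_width: 0.0849
finger_force: 0.0
```

```bash
python3 - <<'E'
from h import *
s=arm.read_state(); print(s["tcp_pos"],s["wrist_force"],s["time_s"])
im=eyes.grab_frame("side"); cv2.imwrite("pics/s3.png",cv2.resize(im[200:380,200:420],None,fx=3,fy=3))
print(locate("square_large","side",(.6015,-.228),.010))
print(locate("square_stand","side",(.6015,-.228)))
print(locate("square_small","side",(.4607,.0808)))
E
```

```text
[0.46066561 0.08114894 0.14148342] [ 0.12138572 -0.3203186   0.05867323] 8.825
(array([ 0.60134837, -0.22847142, -0.02560732]), np.float64(0.13445845697329376), 0.62)
(array([ 0.60033508, -0.22724796,  1.23347192]), np.float64(1.4372605363984674), 0.69)
(array([0.46100786, 0.07983065, 0.04064717]), np.float64(0.05218596059113301), 0.91)
```

View pics/s3.png

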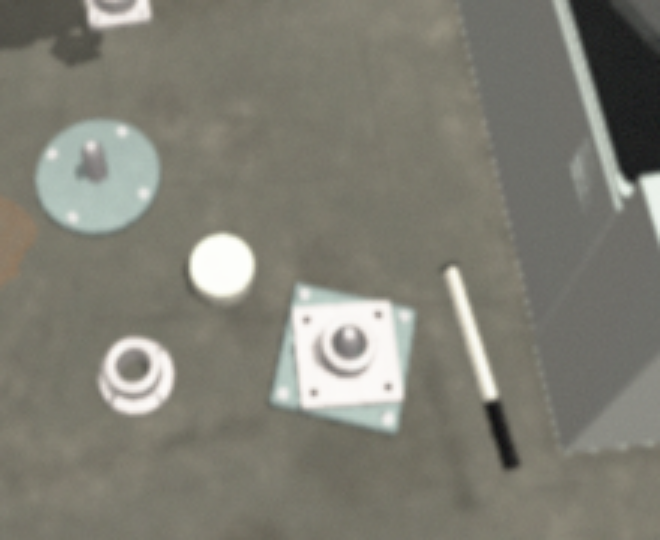

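The large square hub now sits flat on the square stand with the spigot in its bore, at crop pixel (348,350). Next comes the small square hub, directly below the gripper.

Request:
arm_command(
  series=[
    [[0,-0.001,-0.04,0,0,0,1],[0,0,-0.04,0,0,0,1],[0,0,-0.02,0,0,0,1],[0,0,-0.01,0,0,0,1],[0,0,0,0,0,0,1],[0,0,0,0,0,0,0],[0,0,0,0,0,0,0],[0,0,0,0,0,0,0],[0,0,0,0,0,0,0],[0,0,0,0,0,0,0]],
  ],
)

```text
time_s: 10.28
tcp_pos: [0.4606, 0.0804, 0.0322]
eef_rot: [0.993, 0.122, 0.001, 0.0]
wrist_force: [-1.4, 0.2, 8.8]
grip_width: 0.0339
finger_force: 59.0
```

Request:
arm_command(
  series=[
    [[0,0,0.02,0,0,0,0],[0,0,0.04,0,0,0,0],[0,0,0.04,0,0,0,0],[0.015,-0.03,0,0,0,0,0],[0.022,-0.05,0,0,0,0,0],[0.022,-0.05,0,0,0,0,0],[0.022,-0.05,0,0,0,0,0],[0.022,-0.05,0,0,0,0,0],[0.022,-0.045,0,0,0,0,0],[0.0155,-0.033,0,0,0,0,0],[0,0,0,0,0,0,0],[0,0,0,0,0,0,0]],
  ],
)

```text
time_s: 11.78
tcp_pos: [0.6003, -0.2267, 0.1311]
eef_rot: [0.993, 0.122, -0.0, -0.0]
wrist_force: [-0.7, -0.6, -1.1]
grip_width: 0.034
finger_force: 60.1
```

Request:
arm_command(
  series=[
    [[0.001,-0.001,-0.02,0,0,0,0],[0,0,-0.015,0,0,0,0],[0,0,-0.01,0,0,0,0],[0,0,-0.01,0,0,0,0],[0,0,0,0,0,0,0],[0,0,0,0,0,0,0]],
  ],
)

```text
time_s: 12.52
tcp_pos: [0.602, -0.2287, 0.0768]
eef_rot: [0.993, 0.122, 0.0, 0.0]
wrist_force: [0.7, -0.5, -0.6]
grip_width: 0.034
finger_force: 60.1
```

Request:
arm_command(
  series=[
    [[0,0,-0.002,0,0,0,0],[0,0,0,0,0,0,0],[0,0,0,0,0,0,0.7],[0,0,0,0,0,0,0.7],[0,0,0,0,0,0,0.7],[0,0,0.03,0,0,0,0.8],[0,0,0.05,0,0,0,1],[-0.001,0.025,0.02,0,0,0,1],[-0.001,0.05,0,0,0,0,1],[-0.001,0.05,0,0,0,0,1],[-0.001,0.05,0,0,0,0,1],[-0.001,0.05,0,0,0,0,1]],
  ],
)

```text
time_s: 14.02
tcp_pos: [0.5959, -0.001, 0.1738]
eef_rot: [0.992, 0.122, -0.001, -0.0]
wrist_force: [0.5, -0.3, 0.3]
grip_width: 0.0854
finger_force: 0.0
```

Request:
arm_command(
  series=[
    [[-0.001,0.05,0,0,0,0,1],[-0.001,0.05,0,0,0,0,1],[-0.001,0.05,0,0,0,0,1],[-0.001,0.05,0,0,0,0,1],[-0.001,0.04,0,0,0,0,1],[0,0.01,0,0,0,0,1],[0,0,0,0,0,0,1]],
  ],
)

```text
time_s: 14.9
tcp_pos: [0.5912, 0.2468, 0.1738]
eef_rot: [0.992, 0.123, -0.0, 0.0]
wrist_force: [-0.0, -0.3, -0.4]
grip_width: 0.0851
finger_force: 0.0
```

```bash
python3 - <<'E'
from h import *
s=arm.read_state(); print(s["tcp_pos"],s["wrist_force"],s["time_s"],s["joints"])
im=eyes.grab_frame("side"); cv2.imwrite("pics/s4.png",cv2.resize(im[200:380,200:420],None,fx=3,fy=3))
print(locate("square_small","side",(.6015,-.228),.042))
print(locate("round_large","side",(.591,.246)))
E
```

```text
[0.59124689 0.24676394 0.17384332] [-0.03995313 -0.25208206 -0.35704525] 14.9 [ 2.11021549e-01  5.97549641e-01  1.14605671e+00 -2.20589782e-04
  1.39894205e+00  1.53600168e+00]
(array([ 0.60154357, -0.22858919,  0.05631501]), np.float64(0.12703915171288743), 0.8)
(array([0.59120145, 0.24615395, 0.10518781]), np.float64(0.09555288461538461), 0.98)
```

View pics/s4.png

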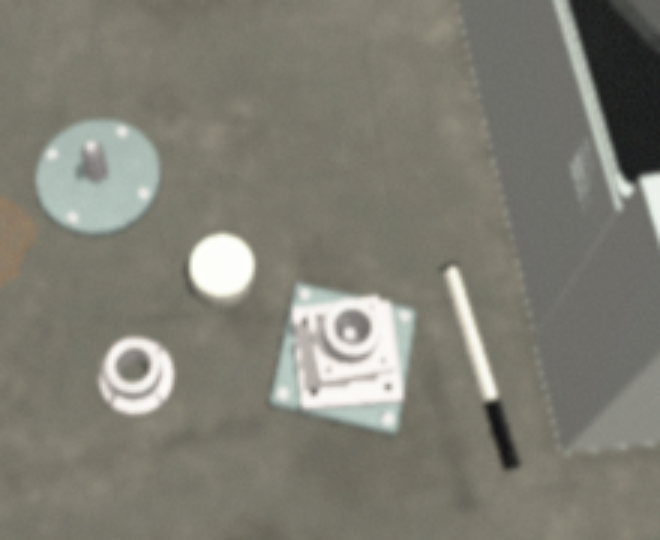

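The small square hub is stacked squarely on the large one, with the spigot tip visible in its bore at crop pixel (350,330). Next is the large round hub.

Request:
arm_command(
  series=[
    [[0,-0.001,-0.04,0,0,0,1],[0,0,-0.04,0,0,0,1],[0,0,-0.035,0,0,0,1],[0,0,-0.02,0,0,0,1],[0,0,-0.007,0,0,0,1],[0,0,0,0,0,0,1],[0,0,0,0,0,0,0],[0,0,0,0,0,0,0],[0,0,0,0,0,0,0],[0,0,0,0,0,0,0],[0,0,0,0,0,0,0]],
  ],
)

```text
time_s: 16.42
tcp_pos: [0.5921, 0.2455, 0.0333]
eef_rot: [0.993, 0.122, 0.001, -0.0]
wrist_force: [-0.8, -0.3, 4.4]
grip_width: 0.0342
finger_force: 59.3
```

Request:
arm_command(
  series=[
    [[0,0,0.02,0,0,0,0],[0,0,0.04,0,0,0,0],[0,0,0.03,0,0,0,0],[-0.016,-0.03,0,0,0,0,0],[-0.023,-0.05,0,0,0,0,0],[-0.023,-0.05,0,0,0,0,0],[-0.023,-0.05,0,0,0,0,0],[-0.023,-0.05,0,0,0,0,0],[-0.023,-0.05,0,0,0,0,0],[-0.02,-0.04,0,0,0,0,0],[0,0,0,0,0,0,0],[0,0,0,0,0,0,0]],
  ],
)

```text
time_s: 17.92
tcp_pos: [0.4409, -0.0743, 0.1224]
eef_rot: [0.993, 0.122, 0.0, -0.0]
wrist_force: [0.7, 0.2, -2.1]
grip_width: 0.0341
finger_force: 60.2
```

Request:
arm_command(
  series=[
    [[0,0,-0.025,0,0,0,0],[0,0,-0.02,0,0,0,0],[0,0,-0.015,0,0,0,0],[0,0,-0.01,0,0,0,0],[0,0,-0.007,0,0,0,0],[0,0,0,0,0,0,0],[0,0,0,0,0,0,0]],
  ],
)

```text
time_s: 18.8
tcp_pos: [0.441, -0.0746, 0.0457]
eef_rot: [0.993, 0.122, 0.0, 0.0]
wrist_force: [0.2, -0.7, -1.8]
grip_width: 0.0341
finger_force: 60.1
```

Release, then on to round_small at (.461,-.2245).

Request:
arm_command(
  series=[
    [[0,0,-0.002,0,0,0,0],[0,0,0,0,0,0,0],[0,0,0,0,0,0,0.7],[0,0,0,0,0,0,0.7],[0,0,0,0,0,0,0.7],[0,0,0.03,0,0,0,0.8],[0,0,0.05,0,0,0,1],[0.005,-0.04,0.02,0,0,0,1],[0.005,-0.05,0,0,0,0,1],[0.005,-0.04,0,0,0,0,1],[0.005,-0.02,0,0,0,0,1],[0,0,0,0,0,0,1]],
  ],
)

```text
time_s: 20.3
tcp_pos: [0.4609, -0.225, 0.143]
eef_rot: [0.993, 0.122, -0.0, -0.0]
wrist_force: [1.2, 0.7, -0.4]
grip_width: 0.0857
finger_force: 0.0
```

```bash
python3 - <<'E'
from h import *
s=arm.read_state(); print(s["tcp_pos"],s["wrist_force"],s["time_s"])
im=eyes.grab_frame("side"); cv2.imwrite("pics/s5.png",cv2.resize(im[200:380,150:370],None,fx=3,fy=3))
print(locate("round_small","side",(.461,-.225)))
print(locate("round_large","side",(.441,-.0746),.010))
eyes.grab_frame("top");print(locate("round_large","top",(.441,-.0746),.010))
E
```

```text
[ 0.46087274 -0.22499532  0.14303012] [ 1.21873513  0.74029223 -0.42741163] 20.3
None
None
(array([ 0.44082978, -0.07438648,  0.00545177]), np.float64(0.1916085657370518), 0.62)
```

View pics/s5.png

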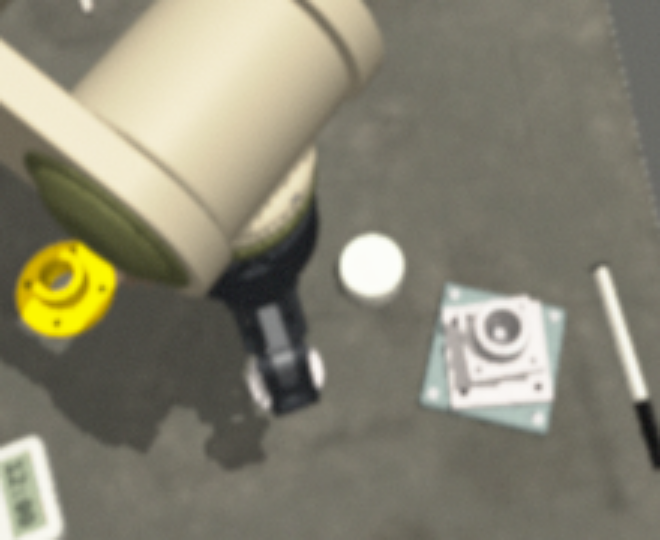

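The gripper is over the small round hub at crop pixel (285,380), and the white cap at (372,268) is clear of it. The top view puts the large round hub on its spigot, within 1 mm. I'll go down and grip.

Request:
arm_command(
  series=[
    [[0,0,-0.04,0,0,0,1],[0,0,-0.035,0,0,0,1],[0,0,-0.025,0,0,0,1],[0,0,-0.01,0,0,0,1],[0,0,0,0,0,0,1],[0,0,0,0,0,0,0],[0,0,0,0,0,0,0],[0,0,0,0,0,0,0],[0,0,0,0,0,0,0],[0,0,0,0,0,0,0]],
  ],
)

```text
time_s: 21.8
tcp_pos: [0.461, -0.2247, 0.0343]
eef_rot: [0.993, 0.122, 0.001, 0.0]
wrist_force: [-1.1, 1.4, 8.7]
grip_width: 0.034
finger_force: 58.8
```

Request:
arm_command(
  series=[
    [[0,0,0.02,0,0,0,0],[0,0,0.04,0,0,0,0],[0,0,0.04,0,0,0,0],[-0.005,0.03,0,0,0,0,0],[-0.005,0.045,0,0,0,0,0],[-0.005,0.045,0,0,0,0,0],[-0.005,0.03,0,0,0,0,0],[0,0,0,0,0,0,0],[0,0,0,0,0,0,0]],
  ],
)

```text
time_s: 22.92
tcp_pos: [0.4411, -0.0751, 0.1335]
eef_rot: [0.993, 0.122, 0.0, 0.0]
wrist_force: [0.3, 0.6, -1.0]
grip_width: 0.0342
finger_force: 59.9
```

Request:
arm_command(
  series=[
    [[0,0,-0.02,0,0,0,0],[0,0,-0.015,0,0,0,0],[0,0,-0.01,0,0,0,0],[0,0,-0.01,0,0,0,0],[0,0,0,0,0,0,0],[0,0,0,0,0,0,0]],
  ],
)

```text
time_s: 23.68
tcp_pos: [0.441, -0.0747, 0.0786]
eef_rot: [0.993, 0.122, 0.0, 0.0]
wrist_force: [-0.9, 0.7, -0.6]
grip_width: 0.034
finger_force: 59.9
```

Request:
arm_command(
  series=[
    [[0,0,-0.002,0,0,0,0],[0,0,0,0,0,0,0],[0,0,0,0,0,0,0.7],[0,0,0,0,0,0,0.7],[0,0,0,0,0,0,0.7],[0,0,0.03,0,0,0,0.8],[0,0,0.05,0,0,0,1],[0,0.03,0.05,0,0,0,1],[0,0.05,0.02,0,0,0,1],[0,0.05,0,0,0,0,1],[0,0.04,0,0,0,0,1],[0,0,0,0,0,0,1]],
  ],
)

```text
time_s: 25.18
tcp_pos: [0.4403, 0.0974, 0.2264]
eef_rot: [0.992, 0.124, -0.0, -0.0]
wrist_force: [0.2, 0.1, -0.7]
grip_width: 0.0857
finger_force: 0.0
```

```bash
python3 - <<'E'
from h import *
s=arm.read_state(); print(s["tcp_pos"],s["wrist_force"],s["time_s"])
im=eyes.grab_frame("side"); cv2.imwrite("pics/s6.png",cv2.resize(im[160:360,180:420],None,fx=3,fy=3))
print(locate("round_small","side",(.441,-.0746),.042),locate("square_small","side",(.6015,-.228),.042))
E
```

```text
[0.44033563 0.09736743 0.22635506] [ 0.18494701  0.07311473 -0.72059986] 25.175
(array([ 0.44035832, -0.07533927, -0.00563959]), np.float64(0.05410640495867768), 0.71) (array([ 0.60198923, -0.22895504,  0.07979979]), np.float64(0.09680232558139534), 0.96)
```

View pics/s6.png

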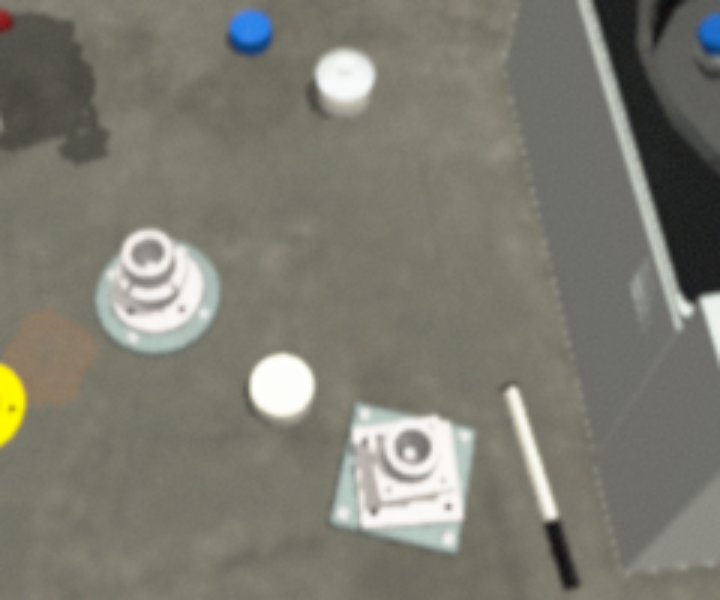

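Both stacks are seated: round at crop pixel (155,280), square at (410,465). The bottle and caps stand where they were.

```bash
python3 -c "
from plant import arm
print(arm.hand_in())"
```

```text
the job is handed in; nothing more can be done
None
```

I put all four hubs on their matching stands, each large one flat on the base with the small one on top, and handed the job in after about 25 s of robot time; no verdict came back.

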